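# Open the ratchet stop and slide a tin into the row

### The arm

A 6-joint arm with a two-finger parallel gripper is mounted at the origin on a cart in front of the work surface, level with it; the furniture and walls round the work are solid. World frame = base frame: x ahead of the robot, y to its left, z up, the work surface at z = 0. Lengths are in m, angles in degrees, forces in N, time in s.
With the tool pointing down it reaches from about 0.4 to 0.825 m from the base axis. Payload 7 kg.
Tool frame: the origin (TCP) lies midway between the tips of the shut fingers; the grasp point (between the pads) lies 19 mm behind it; z points along the fingers, y is the line along which they close (so a half turn about z gives the same grasp; the last joint's range is limited). The gripper opens to 88 mm and grips with 3 to 60 N. Pads are 19 mm wide; open, the fingers measure 130 mm over their backs; the gripper's body (78 mm by 193 mm) begins 47 mm behind the grasp point.
Start: joints at [89.846, 20.546, 0.682, 0, -70.136, -16.507], TCP at [0.194, 0.647, 0.227] pointing down, gripper open.
Joint ranges: [-176.03, 176.03], [-82.01, 121.73], [-58.28, 71.71], [-173.87, 95.51], [-174.79, -0.11], [-173.66, 173.66]. Speed limits (degrees/s): [136.94, 136.94, 172.46, 180, 180, 180].

### API

Orientations are given as [roll, pitch, yaw] about the fixed x, y, z axes, in that order (R = Rz(yaw) Ry(pitch) Rx(roll)).
In Python, from plant import r gives the robot as it stands.
- The arm moves only by the tool drive_tool, never from a script. Its argument "commands" is a list of rows, each an object of numbers: "hand": the closure, from 0 (fully open) to 1 (shut); "tx", "ty", "tz": the shift along the world's x, y, z scaled (see below); "turn": the turn about the world's z scaled (see below). A call has 1 to 10 rows; each row is the pose to reach, as a shift and turn from the pose commanded when the call began; what a row does not reach only later rows make up. The controller multiplies each number of a shift by 0.6 m and each number of a turn by 90 degrees. A row lasts 1/10 s, in which the tool goes at most 50 mm and 8.59 degrees, less where a joint would pass 70% of its speed; a pose out of reach is approached as far as the arm can. A call with a number of a shift or a turn outside -1 to 1 is refused whole. A call with a gripper value outside its range is refused whole. The fingers move at their own pace and stop on an object; "grip_force" is the grip in N (left out, the last holds). Time passes only in rows, so rows that repeat a pose let the fingers close. It gives the time, the measured TCP pose, the force, the opening and the grip force at its end, in the units of the state.
- r.get_state(): the state, without advancing time (a new reading comes with each control period).
- r.capture(name): name is "scene" or "top"; returns a dict with "frame" (420x560x3 uint8, red, green, blue), "fx", "fy", "cx", "cy" (pixels), "world_from_camera" (4x4, takes a point from camera to world coordinates). Camera axes: x right, y down, z forward; pixel columns grow to the right and rows downward; lengths in m; the calibration is good to about 2 mm. A picture is of the moment at which its call begins. There is no depth.
- r.close_job(): hands the job in; it is judged then, once.
Trained networks look in the newest picture that a camera, given by its name, has taken for a name from the list of things; names that differ only in an ending like _2 or _b are one class to them, and where a whole thing is asked for, a point or a joint stands for the part that bears it (a point fixed in the world has none). Each returns a list of dicts, best first, with "score" (0 to 1); they miss things now and then, are a little off and sometimes report something else, mostly with a low value. They report only what shows in the picture. A call takes as long as a camera call. They do not tell look-alikes from the thing itself.
- r.trace(label, camera): "pixels" (420x560 bool, what is visible of it) and "extent" ([left, top, right, bottom] in pixels, round what is visible of it).
The state is a dict: "time_s": time; "joints": joint angles; "qd": joint speeds; "joint_torque": joint torques, N m; "tcp_pos": TCP position; "eef_rot": TCP orientation; "contact_force": force on the tool from outside, world axes, zero at the start; "moment": the same for the moment, N m; "gripper_width": finger opening in m; "gripper_force": force on a finger pad.
Only numpy, scipy, OpenCV 4.12 (cv2) and the standard library are available. Lean on these libraries where they do the work, as an engineer would, in place of code of your own. Each camera call takes 0.05 s, during which the arm holds its last target. There are 200 camera calls.

### The job

Make room for the fish tin in the row of jars: press the orange release on the jaw of the ratchet stop and, keeping it pressed, push the jaw back along its bar, away from the jars, as far as it goes. Then push the tin across the worktop into the gap between the jars and the jaw, until it rests against the bar. Use only pushing fingers: grasp and lift nothing, and leave the two jars in the row and the honey jar standing where they are.

Things in the scene. Friction and masses are not known exactly. Their poses are not given: they have to be found in the camera images.
- rail: Fixed ratchet stop: aluminium bar 24 mm wide (x), 392 mm long (y), at heights 26 to 38 mm, on two end feet 42 mm high. Origin on the worktop under the bar near mid-length; z up, y along the bar the way the jaw opens (about robot's left), x across it, away from the robot. The jars stand in front of it (-x) between a fixed end plate (inner face y = -0.175, x -0.080 to 0, 76 mm high) and the jaw.
- jaw (a joint): Position of the black sliding jaw along the bar, m: grows as it opens (in rail +y). 0 is nearest the jars, 0.140 fully open at its stop. It slides with about 3 N of friction while the release is pressed; unpressed it may give up to 8 mm and then locks.
- jaw_face (a point): Centre of the black jaw plate's face towards the jars, 47 mm up; rail x = -0.0185, y = -0.035 + jaw. Plate 6 mm thick, 85 mm wide (rail x -0.061 to 0.024), 14 to 80 mm high. Behind it (+y) is a 60 mm long recess with the release pad as floor, then an upright push fence (8 mm thick, 50 mm wide, top at 84 mm), near face 66 mm from the jaw face. Press in the recess, push the fence to +y.
- release_top (a point): Centre of the top of the orange release pad, at rest 60 mm above the worktop; it moves with the pad. The pad is 44 mm across the bar and 52 mm along it, centred 36 mm from the jaw face; the fence's near face is 30 mm from this point towards rail +y.
- release (a joint): How far the pad is pressed down, m: 0 up, 0.010 fully down. The jaw is freed beyond 0.005. Spring: 2 N at first, 5 N fully down; it springs back up when let go, though it may sit up to 0.005 down where the pawl rests on a tooth.
- tin: The flat round fish tin, diameter 86 mm, 40 mm high, 0.16 to 0.33 kg; origin at the centre of its underside. It stands loose in front of the bar, nearer the robot. Against the bar its centre is at rail x = -0.055.
- jar_a: Small spice jar with a steel lid, diameter 68 mm, 72 mm high, next to the end plate; origin at the centre of its underside. Leave it alone.
- jar_b: Like jar_a, the jar of the row next to the jaw. Leave it alone.
- honey: Honey jar with a dark lid, diameter 64 mm, 99 mm high, in front of the row; origin at the centre of its underside. Leave it alone.
Things that resemble listed ones, but are neither listed nor needed, are in the scene too. Leave any blue or red look-alike of the tin alone.

How it is judged (in metres and radians):
On the way, in this order (a step that is already met when the one before it is completed fails the run):
1. the release is pressed down off the teeth (value of joint release above 0.0045 m), for 0.1 s.
2. the jaw is pushed back fully (within 10 mm of its stop) (value of joint jaw above 0.13 m), for 0.1 s.
3. the tin is in the gap against the bar (x of tin in the frame of rail between -0.067 and -0.045 m and y of tin in the frame of rail between -0.005 and 0.07 m and angle between tin's own z axis and vertical below 0.08 rad and height (world z) of tin below 0.006 m), for 0.1 s.
At the end, for the whole second after the job is handed in: The jaw stands within 10 mm of its open stop; the tin stands flat and still in the gap between the jars and the jaw, no more than 12 mm off the bar; jars and honey jar stand upright within 25 mm of where they were (all of step 3 and value of joint jaw above 0.13 m and linear speed of tin below 0.01 m/s and distance of each of jar_a, jar_b, honey from where it was at the start of the episode below 0.025 m and angle between each of jar_a, jar_b, honey's own z axis and vertical below 0.1 rad); the robot touches nothing.
It fails at once if the tin is lifted off the worktop or tipped (height (world z) of tin above 0.015 m or angle between tin's own z axis and vertical above 0.35 rad).
It fails at once if a jar or the honey jar is shoved away, lifted or knocked over (distance of any of jar_a, jar_b, honey from where it was at the start of the episode above 0.03 m or angle between any of jar_a, jar_b, honey's own z axis and vertical above 0.4 rad).
It also fails if it takes over 48 s, if anything falls off the work surface, if the arm or the gripper's body presses on something with over 40 N, if the wrist force passes 120 N, or if a joint passes its speed limit or range.

## Working session

There is one attempt and no reset: what is moved stays moved. The work goes in short steps, Python scripts to look and compute and a tool call to move; the robot and the scene stay as the last step left them, time stands still between calls to the robot, and variables do not carry over. Pictures are saved under pics/ and viewed, at most 10 in all, crops included, and the job is handed in when it is done.

Besides the shell and the picture viewer there is one more tool, called after "Request:" as a command line: name --argument value ..., lists and objects as JSON in quotes. drive_tool: Moves the arm, as the interface text tells. Its arguments: {"type":"object","properties":{"commands":{"type":"array"},"grip_force":{"type":"number"}},"required":["commands"]}

```bash
mkdir -p pics; cat > h.py <<'E'
from plant import r
import numpy as np, cv2
def cap(n,f):
    c=r.capture(n); cv2.imwrite(f'pics/{f}.png',c['frame'][:,:,::-1]); return c
def px2w(c,u,v,z):
    T=np.array(c['world_from_camera']); d=T[:3,:3]@np.array([(u-c['cx'])/c['fx'],(v-c['cy'])/c['fy'],1])
    o=T[:3,3]; return o+d*(z-o[2])/d[2]
def w2px(c,p):
    T=np.linalg.inv(np.array(c['world_from_camera'])); q=T[:3,:3]@np.array(p)+T[:3,3]
    return np.array([q[0]/q[2]*c['fx']+c['cx'],q[1]/q[2]*c['fy']+c['cy']])
E
python3 - <<'E'
from h import *
for n in ['top','scene']:
    c=cap(n,n+'0'); print(n,np.round(c['world_from_camera'],3).tolist(),c['fx'])
    for l,z in [('rail',.038),('jaw',.08),('release_top',.06),('tin',.04),('jar_a',.072),('honey',.099)]:
        for t in r.trace(l,n):
            m=t['pixels']; v,u=np.nonzero(m)
            e=t['extent']; print(l,round(t['score'],2),e,m.sum(),np.round(px2w(c,u.mean(),v.mean(),z),3))
s=r.get_state(); print(s['time_s'],s['tcp_pos'],s['eef_rot'],s['gripper_width'])
E
```

```text
top [[0.002, -0.994, 0.111, 0.419], [-1.0, 0.001, 0.023, -0.097], [-0.023, -0.111, -0.994, 0.899], [0.0, 0.0, 0.0, 1.0]] 496.20583396304096
rail 0.74 [250.3, 124.0, 276.1, 152.4] 728 [ 0.625 -0.045  0.038]
rail 0.57 [168.1, 118.5, 395.7, 177.0] 4624 [ 0.619 -0.078  0.038]
jaw 0.56 [238.1, 124.3, 288.4, 171.7] 1351 [ 0.611 -0.047  0.08 ]
release_top 0.57 [248.5, 125.3, 281.0, 151.0] 718 [ 0.62  -0.046  0.06 ]
release_top 0.35 [239.5, 118.6, 288.9, 174.3] 1359 [ 0.614 -0.047  0.06 ]
tin 0.75 [153.1, 201.9, 207.9, 253.5] 2044 [0.467 0.098 0.04 ]
tin 0.72 [254.2, 275.8, 307.1, 326.7] 2064 [ 0.34  -0.075  0.04 ]
tin 0.7 [241.8, 185.1, 287.9, 240.8] 2012 [ 0.49  -0.045  0.04 ]
jar_a 0.56 [305.3, 143.6, 343.0, 186.4] 1333 [ 0.57  -0.148  0.072]
jar_a 0.23 [240.2, 116.1, 287.7, 173.7] 1456 [ 0.611 -0.048  0.072]
honey 0.98 [346.1, 203.2, 390.9, 243.6] 1500 [ 0.469 -0.216  0.099]
honey 0.68 [251.7, 122.4, 275.1, 153.2] 752 [ 0.61  -0.048  0.099]
scene [[0.597, -0.522, 0.609, -0.022], [-0.802, -0.405, 0.44, -0.479], [0.017, -0.751, -0.66, 0.628], [0.0, 0.0, 0.0, 1.0]] 398.0656419992039
rail 0.6 [234.6, 158.6, 383.7, 246.4] 2149 [ 0.613 -0.081  0.038]
jaw 0.79 [277.2, 157.4, 315.0, 209.7] 1021 [ 0.577 -0.076  0.08 ]
release_top 0.61 [286.7, 170.6, 307.6, 187.0] 234 [ 0.616 -0.047  0.06 ]
release_top 0.58 [235.7, 159.7, 385.1, 243.3] 2080 [ 0.591 -0.097  0.06 ]
tin 0.78 [188.0, 180.4, 229.6, 218.0] 1043 [0.454 0.078 0.04 ]
tin 0.61 [208.8, 241.0, 250.2, 285.6] 1631 [ 0.329 -0.091  0.04 ]
tin 0.56 [243.0, 195.9, 280.3, 234.8] 1208 [ 0.475 -0.062  0.04 ]
tin 0.21 [309.9, 192.2, 341.1, 224.1] 864 [ 0.585 -0.148  0.04 ]
jar_a 0.87 [309.7, 192.1, 339.6, 225.2] 824 [ 0.553 -0.166  0.072]
jar_a 0.67 [334.5, 200.2, 368.4, 242.4] 996 [ 0.554 -0.238  0.072]
honey 0.89 [305.4, 218.2, 343.2, 276.4] 1633 [ 0.432 -0.246  0.099]
0.7 [0.1935364  0.64660592 0.22655357] [ 1.79996756e+02  1.98163487e-04 -1.66620398e+01] 0.0881797903860253
```

```bash
python3 - <<'E'
import cv2
a=cv2.imread('pics/top0.png')
cv2.imwrite('pics/top0c.png',cv2.resize(a[90:350,120:470],(800,594),interpolation=cv2.INTER_CUBIC))
E
```

```text
(no output)
```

View pics/top0c.png

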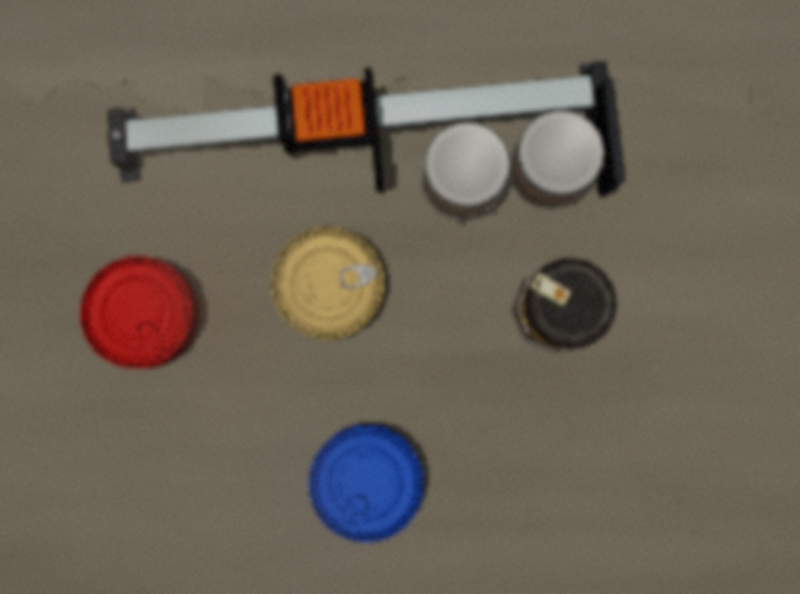

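View pics/scene0.png

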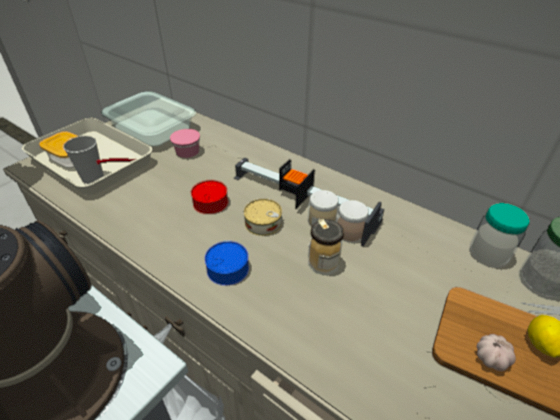

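The top view shows the rail running along crop (125,135) to (595,92), with the orange pad at crop (328,110). The yellow tin is at crop (330,282), the jars at (468,165) and (560,152), and honey at (570,303). The red and blue tins are the look-alikes. Next I fit the exact rail frame.

```bash
cat > fit.py <<'E'
from h import *
def cen(m):
    n,l,s,ce=cv2.connectedComponentsWithStats(m.astype(np.uint8)); i=1+np.argmax(s[1:,4]); return ce[i],s[i],l==i
def orange(c):
    h=cv2.cvtColor(c['frame'],cv2.COLOR_RGB2HSV); return cen((h[...,0]>3)&(h[...,0]<17)&(h[...,1]>190)&(h[...,2]>110))
def gold(c):
    h=cv2.cvtColor(c['frame'],cv2.COLOR_RGB2HSV); return cen((h[...,0]>14)&(h[...,0]<30)&(h[...,1]>85)&(h[...,2]>110))
def tinpos(c):
    ts=[t for t in r.trace('tin','top')]; g=gold(c)[2]
    t=max(ts,key=lambda t:(t['pixels']&g).sum()); 
    (u,v),rad=cv2.minEnclosingCircle(np.argwhere(t['pixels'])[:,::-1].astype(np.float32)); return px2w(c,u,v,.035),t['extent']
E
python3 - <<'E'
from fit import *
c=cap('top','top1')
# bar edges: columns mapped from the view, bright bluish pixels
f=c['frame'].astype(int)
bar=(f[...,2]>=f[...,0])&(f.sum(2)>380)
bar[:100]=0; bar[160:]=0
pts=[]
for u in list(range(178,238,3))+list(range(290,372,3)):
    v=np.nonzero(bar[:,u])[0]
    if len(v)>5: pts.append(px2w(c,u,(v.min()+v.max())/2,.038)[:2])
pts=np.array(pts,np.float32); print(len(pts),pts[0],pts[-1])
vx,vy,x0,y0=cv2.fitLine(pts,cv2.DIST_HUBER,0,.01,.01).ravel()
if vy<0: vx,vy=-vx,-vy
ang=np.degrees(np.arctan2(-vx,vy)); print('rail yaw',ang,'pt',x0,y0)
o,s,m=orange(c); P=px2w(c,*o,.06); print('pad',P,s)
X=np.array([vy,-vx]);Y=np.array([vx,vy])
off=X@np.array([x0,y0]); print('pad off bar line',X@P[:2]-off)
T,e=tinpos(c); print('tin',T,e)
for l,z in [('jar',.072)]:
    for u,v in [((468/2.286+120),90+165/2.286),((560/2.286+120),90+152/2.286)]:
        q=px2w(c,u,v,z);print('jar',q,'Yrel pad',Y@(q-P)[:2],'X',X@q[:2]-off)
print('tin rel pad Y',Y@(T-P)[:2],'X',X@T[:2]-off)
for u,v in [(120+610/2.286,90+125/2.286)]:
    q=px2w(c,u,v,.076);print('endplate Y rel pad',Y@(q-P)[:2])
q=px2w(c,120+597/2.286,90+92/2.286,.038);print('bar right end',Y@(q-P)[:2])
q=px2w(c,120+125/2.286,90+135/2.286,.038);print('bar left end',Y@(q-P)[:2])
E
```

```text
48 [0.60680515 0.10698833] [ 0.6399774 -0.2349954]
rail yaw 5.506919 pt 0.61650133 0.0009242341
pad [ 0.62062491 -0.04556707  0.06      ] [248 125  31  26 708]
pad off bar line -0.0003570046946177463
tin [ 0.49102492 -0.04578219  0.035     ] [241.3, 187.9, 285.3, 237.5]
jar [ 0.57512841 -0.15068316  0.072     ] Yrel pad -0.10026481938466626 X -0.05573109277139654
jar [ 0.58471172 -0.21855829  0.072     ] Yrel pad -0.16874635844066227 X -0.05270571225696119
tin rel pad Y 0.012223061494623544 X -0.12937948758960743
endplate Y rel pad -0.20683559707224608
bar right end -0.2080336574736396
bar left end 0.1591443903471712
```

Request:
drive_tool --commands '[{"hand": 1, "tx": 0.03, "ty": -0.05, "turn": 0.02}, {"hand": 1, "tx": 0.07, "ty": -0.11, "turn": 0.05}, {"hand": 1, "tx": 0.11, "ty": -0.17, "turn": 0.08}, {"hand": 1, "tx": 0.15, "ty": -0.23, "turn": 0.11}, {"hand": 1, "tx": 0.19, "ty": -0.29, "turn": 0.14}, {"hand": 1, "tx": 0.23, "ty": -0.35, "turn": 0.17}, {"hand": 1, "tx": 0.27, "ty": -0.41, "turn": 0.2}, {"hand": 1, "tx": 0.31, "ty": -0.47, "turn": 0.22}, {"hand": 1, "tx": 0.35, "ty": -0.53, "turn": 0.24}, {"hand": 1, "tx": 0.38, "ty": -0.58, "turn": 0.246}]'

```text
invalid input
```

Request:
drive_tool --commands '[{"hand": 1, "tx": 0.03, "ty": -0.05, "tz": 0, "turn": 0.02}, {"hand": 1, "tx": 0.07, "ty": -0.11, "tz": 0, "turn": 0.05}, {"hand": 1, "tx": 0.11, "ty": -0.17, "tz": 0, "turn": 0.08}, {"hand": 1, "tx": 0.15, "ty": -0.23, "tz": 0, "turn": 0.11}, {"hand": 1, "tx": 0.19, "ty": -0.29, "tz": 0, "turn": 0.14}, {"hand": 1, "tx": 0.23, "ty": -0.35, "tz": 0, "turn": 0.17}, {"hand": 1, "tx": 0.27, "ty": -0.41, "tz": 0, "turn": 0.2}, {"hand": 1, "tx": 0.31, "ty": -0.47, "tz": 0, "turn": 0.22}, {"hand": 1, "tx": 0.35, "ty": -0.53, "tz": 0, "turn": 0.24}, {"hand": 1, "tx": 0.38, "ty": -0.58, "tz": 0, "turn": 0.246}]'

```text
time_s: 1.8
tcp_pos: [0.4224, 0.2968, 0.2269]
eef_rot: [-180.0, -0.0, 5.5]
contact_force: [1.4, 0.5, 0.3]
gripper_width: 0.0133
gripper_force: 0.0
```

Request:
drive_tool --commands '[{"hand": 1, "tx": 0.03, "ty": -0.05, "tz": 0, "turn": 0}, {"hand": 1, "tx": 0.07, "ty": -0.12, "tz": 0, "turn": 0}, {"hand": 1, "tx": 0.11, "ty": -0.19, "tz": 0, "turn": 0}, {"hand": 1, "tx": 0.15, "ty": -0.26, "tz": 0, "turn": 0}, {"hand": 1, "tx": 0.19, "ty": -0.33, "tz": 0, "turn": 0}, {"hand": 1, "tx": 0.23, "ty": -0.4, "tz": -0.03, "turn": 0}, {"hand": 1, "tx": 0.27, "ty": -0.46, "tz": -0.07, "turn": 0}, {"hand": 1, "tx": 0.3, "ty": -0.52, "tz": -0.11, "turn": 0}, {"hand": 1, "tx": 0.33, "ty": -0.568, "tz": -0.15, "turn": 0}, {"hand": 1, "tx": 0.33, "ty": -0.568, "tz": -0.178, "turn": 0}]'

```text
time_s: 2.8
tcp_pos: [0.6204, -0.0457, 0.1175]
eef_rot: [180.0, 0.1, 5.3]
contact_force: [-0.6, 0.6, 0.2]
gripper_width: 0.0003
gripper_force: 0.0
```

```bash
python3 - <<'E'
from fit import *
s=r.get_state(); print(s['tcp_pos'],s['contact_force'],s['gripper_width'])
c=cap('scene','s2'); a=c['frame'][120:260,210:400,::-1]
cv2.imwrite('pics/s2c.png',cv2.resize(a,(800,590),interpolation=cv2.INTER_CUBIC))
E
```

```text
[ 0.62035763 -0.0456917   0.11747726] [-0.6066777   0.61668879  0.23669185] 0.0002643489708340948
```

View pics/s2c.png

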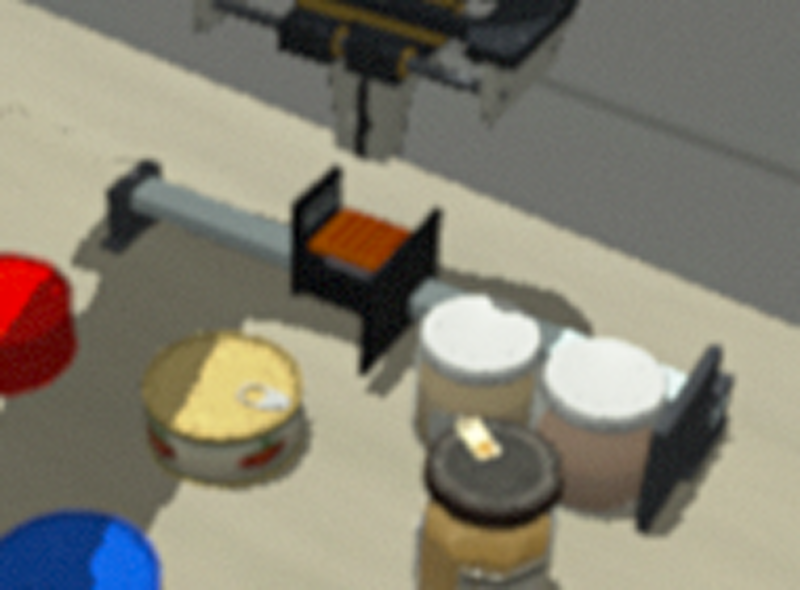

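The shut fingers are right above the orange pad (crop (360,240)), so I press down now.

Request:
drive_tool --commands '[{"hand": 1, "tx": 0, "ty": 0, "tz": -0.02, "turn": 0}, {"hand": 1, "tx": 0, "ty": 0, "tz": -0.05, "turn": 0}, {"hand": 1, "tx": 0, "ty": 0, "tz": -0.075, "turn": 0}, {"hand": 1, "tx": 0, "ty": 0, "tz": -0.09, "turn": 0}, {"hand": 1, "tx": 0, "ty": 0, "tz": -0.098, "turn": 0}, {"hand": 1, "tx": 0, "ty": 0, "tz": -0.104, "turn": 0}, {"hand": 1, "tx": 0, "ty": 0, "tz": -0.11, "turn": 0}, {"hand": 1, "tx": 0, "ty": 0, "tz": -0.112, "turn": 0}, {"hand": 1, "tx": 0, "ty": 0, "tz": -0.112, "turn": 0}]'

```text
time_s: 3.75
tcp_pos: [0.62, -0.0418, 0.0531]
eef_rot: [-180.0, -0.1, 5.5]
contact_force: [-1.7, 2.4, 4.3]
gripper_width: 0.0002
gripper_force: 2.0
```

Request:
drive_tool --commands '[{"hand": 1, "tx": -0.001, "ty": 0.01, "tz": -0.002, "turn": 0}, {"hand": 1, "tx": -0.002, "ty": 0.025, "tz": -0.002, "turn": 0}, {"hand": 1, "tx": -0.004, "ty": 0.042, "tz": -0.002, "turn": 0}, {"hand": 1, "tx": -0.006, "ty": 0.06, "tz": -0.002, "turn": 0}, {"hand": 1, "tx": -0.008, "ty": 0.08, "tz": -0.002, "turn": 0}, {"hand": 1, "tx": -0.01, "ty": 0.1, "tz": -0.002, "turn": 0}, {"hand": 1, "tx": -0.012, "ty": 0.12, "tz": -0.002, "turn": 0}, {"hand": 1, "tx": -0.0135, "ty": 0.14, "tz": -0.002, "turn": 0}, {"hand": 1, "tx": -0.0155, "ty": 0.16, "tz": -0.002, "turn": 0}, {"hand": 1, "tx": -0.0155, "ty": 0.16, "tz": -0.002, "turn": 0}]'

```text
time_s: 4.75
tcp_pos: [0.6105, 0.0564, 0.0515]
eef_rot: [-179.9, -0.1, 5.6]
contact_force: [2.8, 3.3, 4.8]
gripper_width: 0.0003
gripper_force: 2.2
```

Request:
drive_tool --commands '[{"hand": 1, "tx": -0.001, "ty": 0.01, "tz": 0, "turn": 0}, {"hand": 1, "tx": -0.002, "ty": 0.02, "tz": 0, "turn": 0}, {"hand": 1, "tx": -0.003, "ty": 0.03, "tz": 0, "turn": 0}, {"hand": 1, "tx": -0.003, "ty": 0.034, "tz": 0, "turn": 0}, {"hand": 1, "tx": -0.003, "ty": 0.034, "tz": 0, "turn": 0}]'

```text
time_s: 5.25
tcp_pos: [0.6085, 0.0745, 0.0514]
eef_rot: [180.0, -0.0, 5.5]
contact_force: [3.8, -1.5, 5.4]
gripper_width: 0.0004
gripper_force: 3.0
```

```bash
python3 - <<'E'
from fit import *
s=r.get_state(); print(s['tcp_pos'],s['contact_force'],s['time_s'])
c=cap('scene','s3'); a=c['frame'][100:240,210:400,::-1]
cv2.imwrite('pics/s3c.png',cv2.resize(a,(800,590),interpolation=cv2.INTER_CUBIC))
E
```

```text
[0.60849051 0.0745195  0.05138634] [ 3.82701678 -1.4829909   5.36016324] 5.25
```

View pics/s3c.png

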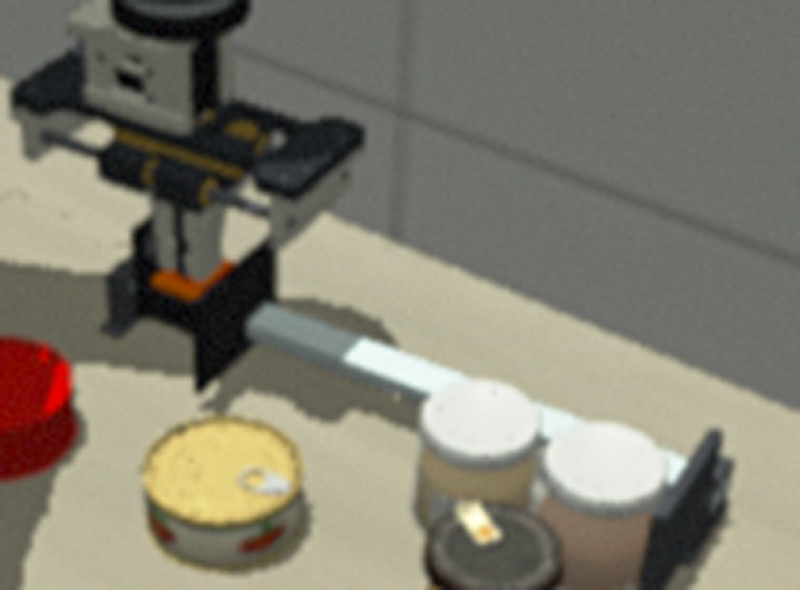

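The jaw (crop (235,310)) has travelled along with the fingers and is near the far foot at (118,300). I push on to the stop.

Request:
drive_tool --commands '[{"hand": 1, "tx": -0.001, "ty": 0.005, "tz": 0, "turn": 0}, {"hand": 1, "tx": -0.001, "ty": 0.01, "tz": 0, "turn": 0}, {"hand": 1, "tx": -0.0015, "ty": 0.015, "tz": 0, "turn": 0}, {"hand": 1, "tx": -0.0015, "ty": 0.015, "tz": 0, "turn": 0}]'

```text
time_s: 5.7
tcp_pos: [0.6081, 0.0755, 0.0515]
eef_rot: [179.5, 0.2, 5.4]
contact_force: [17.3, -40.8, 2.6]
gripper_width: 0.0006
gripper_force: 22.3
```

Request:
drive_tool --commands '[{"hand": 1, "tx": 0.0015, "ty": -0.012, "tz": 0, "turn": 0}, {"hand": 1, "tx": 0.0015, "ty": -0.014, "tz": 0.01, "turn": 0}, {"hand": 1, "tx": 0.0015, "ty": -0.015, "tz": 0.03, "turn": 0}, {"hand": 1, "tx": 0.0015, "ty": -0.018, "tz": 0.07, "turn": 0}, {"hand": 0.8, "tx": -0.02, "ty": -0.03, "tz": 0.13, "turn": 0}, {"hand": 0.5, "tx": -0.08, "ty": -0.07, "tz": 0.16, "turn": 0}, {"hand": 0.5, "tx": -0.15, "ty": -0.12, "tz": 0.16, "turn": 0}, {"hand": 0.5, "tx": -0.22, "ty": -0.17, "tz": 0.16, "turn": 0}]'

```text
time_s: 6.5
tcp_pos: [0.4759, -0.0166, 0.1478]
eef_rot: [-179.9, 0.0, 5.6]
contact_force: [0.4, -0.3, 0.3]
gripper_width: 0.0269
gripper_force: 0.0
```

```bash
python3 - <<'E'
from fit import *
s=r.get_state(); print(s['tcp_pos'],s['contact_force'],s['time_s'],s['gripper_width'])
c=cap('top','t4'); cv2.imwrite('pics/t4c.png',cv2.resize(c['frame'][90:350,120:470,::-1],(800,594),interpolation=cv2.INTER_CUBIC))
try:
    print(orange(c)[:2]); T,e=tinpos(c); print(T,e)
except Exception as ex: print(ex)
E
```

```text
[ 0.47588541 -0.0166157   0.14778881] [ 0.44676148 -0.29831142  0.26566181] 6.5 0.026949975839946485
attempt to get argmax of an empty sequence
```

View pics/t4c.png

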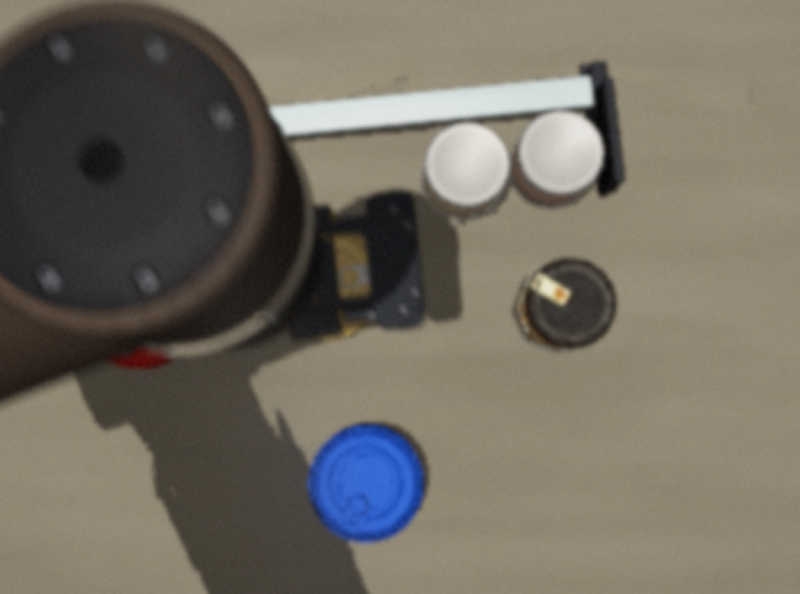

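Request:
drive_tool --commands '[{"hand": 0.5, "tx": -0.04, "ty": -0.02, "tz": 0, "turn": 0}, {"hand": 0.5, "tx": -0.08, "ty": -0.045, "tz": 0, "turn": 0}, {"hand": 0.5, "tx": -0.1, "ty": -0.057, "tz": 0, "turn": 0}, {"hand": 0.5, "tx": -0.1, "ty": -0.057, "tz": -0.04, "turn": 0}, {"hand": 0.5, "tx": -0.1, "ty": -0.057, "tz": -0.06, "turn": 0}]'

```text
time_s: 7.05
tcp_pos: [0.4172, -0.0506, 0.1108]
eef_rot: [-180.0, 0.0, 5.5]
contact_force: [-0.4, -0.4, -0.3]
gripper_width: 0.0434
gripper_force: 0.0
```

```bash
python3 - <<'E'
from fit import *
s=r.get_state(); print(s['tcp_pos'],s['gripper_width'])
c=cap('scene','s5'); a=c['frame'][110:300,160:410,::-1]
cv2.imwrite('pics/s5c.png',cv2.resize(a,(780,593),interpolation=cv2.INTER_CUBIC))
P0=np.array([.6206,-.0456,.06]);Y=np.array([-.096,.9954,0])
o=orange(c); print('orange',o[0],o[1],'expect open',w2px(c,P0+.1125*Y), 'jaw travel seen',Y@(px2w(c,*o[0],.058)-P0))
try: print('gold',px2w(c,*gold(c)[0],.04))
except Exception as e: print(e)
E
```

```text
[ 0.41719407 -0.0506474   0.11078365] 0.04344687107612548Traceback (most recent call last):
  File "<stdin>", line 6, in <module>
  File "fit.py", line 5, in orange
    h=cv2.cvtColor(c['frame'],cv2.COLOR_RGB2HSV); return cen((h[...,0]>3)&(h[...,0]<17)&(h[...,1]>190)&(h[...,2]>110))
                                                         ~~~^^^^^^^^^^^^^^^^^^^^^^^^^^^^^^^^^^^^^^^^^^^^^^^^^^^^^^^^^^
  File "fit.py", line 3, in cen
    n,l,s,ce=cv2.connectedComponentsWithStats(m.astype(np.uint8)); i=1+np.argmax(s[1:,4]); return ce[i],s[i],l==i
                                                                       ~~~~~~~~~^^^^^^^^^
    return _wrapfunc(a, 'argmax', axis=axis, out=out, **kwds)
    return bound(*args, **kwds)
ValueError: attempt to get argmax of an empty sequence
```

View pics/s5c.png

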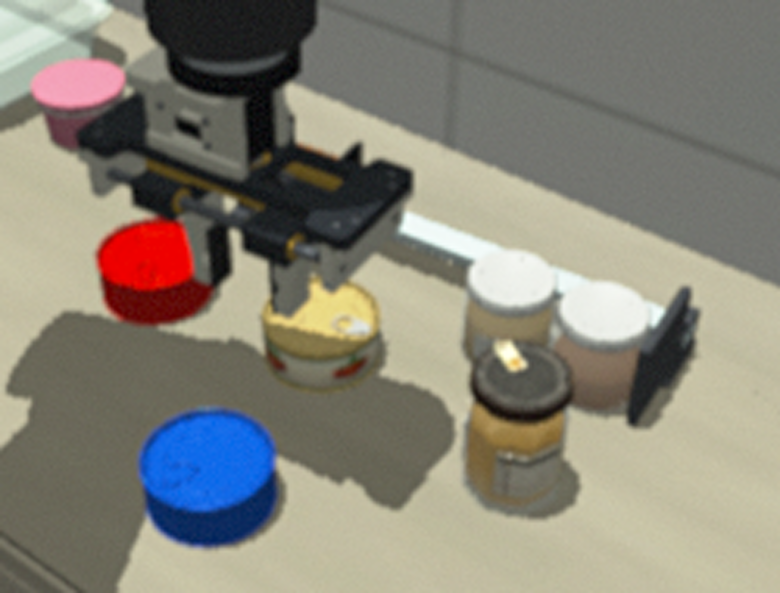

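The gripper is behind and above the yellow tin (crop (320,330)), and the honey, jars and other tins are untouched. Next I lower it and push.

Request:
drive_tool --commands '[{"hand": 0.5, "tx": 0, "ty": 0, "tz": -0.05, "turn": 0}, {"hand": 0.5, "tx": 0, "ty": 0, "tz": -0.1, "turn": 0}, {"hand": 0.5, "tx": 0, "ty": 0, "tz": -0.135, "turn": 0}, {"hand": 0.5, "tx": 0, "ty": 0, "tz": -0.146, "turn": 0}, {"hand": 0.5, "tx": 0.01, "ty": 0.001, "tz": -0.146, "turn": 0}, {"hand": 0.5, "tx": 0.025, "ty": 0.0025, "tz": -0.146, "turn": 0}, {"hand": 0.5, "tx": 0.037, "ty": 0.0035, "tz": -0.146, "turn": 0}, {"hand": 0.5, "tx": 0.046, "ty": 0.0045, "tz": -0.146, "turn": 0}, {"hand": 0.5, "tx": 0.055, "ty": 0.0055, "tz": -0.146, "turn": 0}, {"hand": 0.5, "tx": 0.065, "ty": 0.0065, "tz": -0.146, "turn": 0}]'

```text
time_s: 8.1
tcp_pos: [0.4571, -0.0473, 0.024]
eef_rot: [-180.0, 0.0, 5.5]
contact_force: [-2.8, -0.3, 2.9]
gripper_width: 0.0439
gripper_force: 1.6
```

Request:
drive_tool --commands '[{"hand": 0.5, "tx": 0.01, "ty": 0.001, "tz": 0, "turn": 0}, {"hand": 0.5, "tx": 0.022, "ty": 0.002, "tz": 0, "turn": 0}, {"hand": 0.5, "tx": 0.034, "ty": 0.0035, "tz": 0, "turn": 0}, {"hand": 0.5, "tx": 0.046, "ty": 0.0045, "tz": 0, "turn": 0}, {"hand": 0.5, "tx": 0.058, "ty": 0.0055, "tz": 0, "turn": 0}, {"hand": 0.5, "tx": 0.068, "ty": 0.0065, "tz": 0, "turn": 0}, {"hand": 0.5, "tx": 0.078, "ty": 0.0075, "tz": 0, "turn": 0}, {"hand": 0.5, "tx": 0.086, "ty": 0.0085, "tz": 0, "turn": 0}, {"hand": 0.5, "tx": 0.092, "ty": 0.009, "tz": 0, "turn": 0}, {"hand": 0.5, "tx": 0.092, "ty": 0.009, "tz": 0, "turn": 0}]'

```text
time_s: 9.1
tcp_pos: [0.5132, -0.0416, 0.0238]
eef_rot: [-180.0, -0.1, 5.5]
contact_force: [0.2, 0.3, -0.4]
gripper_width: 0.0439
gripper_force: 0.2
```

```bash
python3 - <<'E'
from fit import *
s=r.get_state(); print(s['tcp_pos'],s['contact_force'],s['gripper_width'])
c=cap('scene','s6'); a=c['frame'][90:280,190:440,::-1]
cv2.imwrite('pics/s6c.png',cv2.resize(a,(780,593),interpolation=cv2.INTER_CUBIC))
E
```

```text
[ 0.51321735 -0.04164128  0.02377323] [ 0.16850882  0.28679785 -0.43107673] 0.043896385826728224
```

View pics/s6c.png

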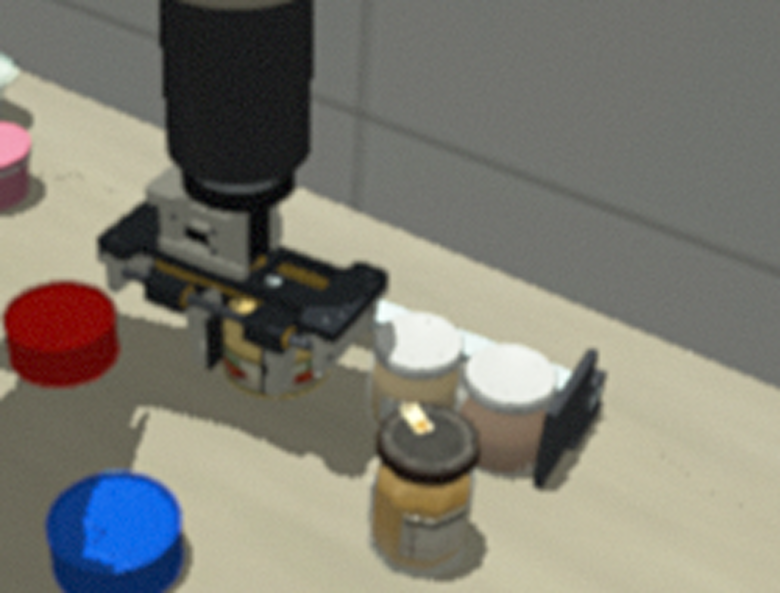

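The tin is being pushed flat between the fingers (crop (270,370)), and jar_b and the honey are untouched. I go on slowly until it touches the bar.

Request:
drive_tool --commands '[{"hand": 0.5, "tx": 0.006, "ty": 0.0006, "tz": 0, "turn": 0}, {"hand": 0.5, "tx": 0.011, "ty": 0.001, "tz": 0, "turn": 0}, {"hand": 0.5, "tx": 0.015, "ty": 0.0015, "tz": 0, "turn": 0}, {"hand": 0.5, "tx": 0.015, "ty": 0.0015, "tz": 0, "turn": 0}]'

```text
time_s: 9.55
tcp_pos: [0.5187, -0.0414, 0.0232]
eef_rot: [180.0, 0.3, 5.4]
contact_force: [-8.8, 1.2, 7.0]
gripper_width: 0.0438
gripper_force: 5.1
```

The force rose to 9 N and the tin works out at rail x ≈ -0.055, so it is against the bar. I back off, raise the arm, move aside and check.

Request:
drive_tool --commands '[{"hand": 0.5, "tx": -0.015, "ty": -0.0015, "tz": 0, "turn": 0}, {"hand": 0.5, "tx": -0.05, "ty": -0.005, "tz": 0, "turn": 0}, {"hand": 0.5, "tx": -0.09, "ty": -0.009, "tz": 0.01, "turn": 0}, {"hand": 0.5, "tx": -0.12, "ty": -0.012, "tz": 0.06, "turn": 0}, {"hand": 0.5, "tx": -0.13, "ty": -0.01, "tz": 0.13, "turn": 0}, {"hand": 0.5, "tx": -0.13, "ty": 0.03, "tz": 0.2, "turn": 0}, {"hand": 0.5, "tx": -0.13, "ty": 0.1, "tz": 0.25, "turn": 0}, {"hand": 0.5, "tx": -0.13, "ty": 0.18, "tz": 0.28, "turn": 0}, {"hand": 0.5, "tx": -0.13, "ty": 0.26, "tz": 0.28, "turn": 0}, {"hand": 0.5, "tx": -0.13, "ty": 0.34, "tz": 0.28, "turn": 0}]'

```text
time_s: 10.55
tcp_pos: [0.4437, 0.1657, 0.1934]
eef_rot: [-179.8, -0.2, 5.5]
contact_force: [1.5, 0.3, 0.3]
gripper_width: 0.0437
gripper_force: 0.0
```

Request:
drive_tool --commands '[{"hand": 0.5, "tx": 0, "ty": 0.08, "tz": 0, "turn": 0}, {"hand": 0.5, "tx": -0.01, "ty": 0.16, "tz": 0, "turn": 0}, {"hand": 0.5, "tx": -0.03, "ty": 0.24, "tz": 0, "turn": 0}, {"hand": 0.5, "tx": -0.06, "ty": 0.32, "tz": 0, "turn": 0}, {"hand": 0.5, "tx": -0.08, "ty": 0.36, "tz": 0, "turn": 0}, {"hand": 0.5, "tx": -0.08, "ty": 0.36, "tz": 0, "turn": 0}]'

```text
time_s: 11.15
tcp_pos: [0.3942, 0.3826, 0.1916]
eef_rot: [-179.9, -0.1, 5.7]
contact_force: [-0.2, -0.4, -1.0]
gripper_width: 0.0438
gripper_force: 0.0
```

```bash
python3 - <<'E'
from fit import *
s=r.get_state(); print(s['tcp_pos'],s['contact_force'],s['time_s'])
c=cap('top','t7'); cv2.imwrite('pics/t7c.png',cv2.resize(c['frame'][90:350,120:470,::-1],(800,594),interpolation=cv2.INTER_CUBIC))
P0=np.array([.6206,-.0456]);X=np.array([.9954,.096]);Y=np.array([-.096,.9954])
O=P0-.0285*Y
o=orange(c); p=px2w(c,*o[0],.058)[:2]; print('jaw',Y@(p-O)-.001,o[1])
T,e=tinpos(c); print('tin rail',X@(T[:2]-O),Y@(T[:2]-O))
E
```

```text
[0.39422006 0.38260113 0.19158653] [-0.157008   -0.41691614 -1.04326973] 11.15
jaw 0.13608059216776863 [186 132  30  25 603]
tin rail -0.056821423863363286 0.043974722860981384
```

View pics/t7c.png

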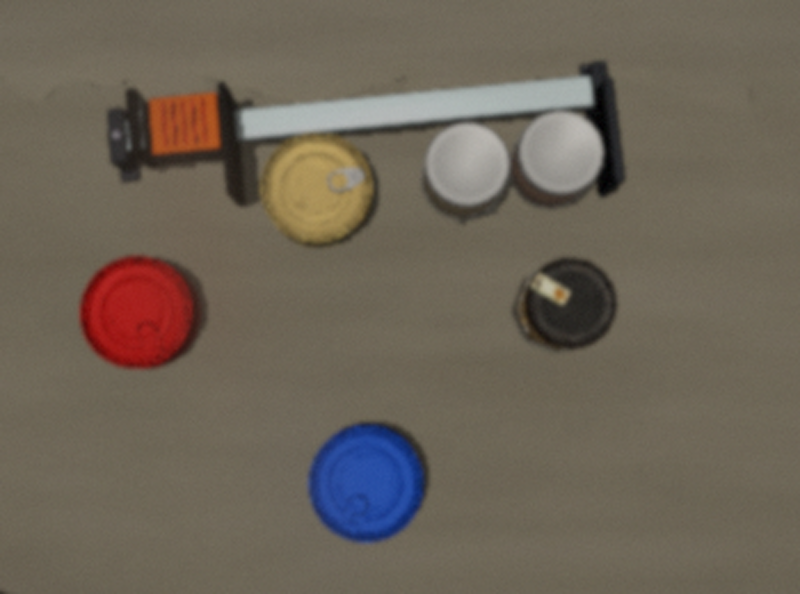

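The tin (crop (318,188)) rests against the bar. The jaw (crop (240,145)) is at the foot, and the jars and honey have not moved.

```bash
python3 -c "
from plant import r
print(r.close_job())"
```

```text
the job is handed in; nothing more can be done
None
```

The job is handed in, though the hand-in returned no verdict: in the last picture the jaw is open at about 0.136 m, the tin rests flat against the bar at rail x ≈ -0.057, y ≈ 0.044, and the two jars and the honey jar look unmoved.

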